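# Close up a block archive case

### The job

Close up the grey archive case: first push the white flap that stands up in it fully down over the cassettes, then push the blue cover over and fully shut on top. Just push with the fingertips and lift nothing: leave the cassettes where they lie in the case, and leave the jar, bottle and loupe standing near it as they are.

Things in the scene. Friction and masses are not known exactly. Their poses are not given: they have to be found in the camera images.
- case: Grey plastic archive case for tissue blocks, 140 mm (its x) x 90 mm (its y) x 90 mm high, fixed to the worktop. Origin: centre of its underside; its x axis points from the flap's side (on the robot's left) to the cover's hinge side (on the right), z up; its yaw varies. Walls 4 mm thick, rim at 90 mm, inner floor at 55 mm, a blank paper label on the flap side's wall.
- flap (a joint): Retaining flap: white plate 95 mm long, 74 mm wide, 4 mm thick with a red strip along its free edge, hinged just inside the case's -x wall. Value 0 rad = folded fully down (flat, its top face at 82 mm height, its stop), 1.57 = upright, more = leaning outward (stop 1.85). Friction hinge (0.05 N m): it stays where it is left and does not fall by itself, push it all the way down.
- flap_hinge (a point): Middle of the flap's hinge axis: 60 mm from the case's origin along the case's -x, 80 mm high. The axis is parallel to the case's y. Fixed on the case.
- flap_edge (a point): Middle of the flap's free edge, 95 mm from its hinge axis; folding down, it moves up and over towards the case's +x, then down.
- cover (a joint): Blue cover: plate 144 mm long, 98 mm wide, 5 mm thick, with a 10 mm skirt and a front tab, hinged along the top of the case's +x wall, standing open. 0 rad = fully shut (its stop; top face at 95 mm), 1.57 = upright, more = leaning back from the flap, stop at 2.15. Friction hinge (0.2 N m): stays where it is left, push it all the way shut. An upright flap blocks it.
- cover_hinge (a point): Middle of the cover's hinge axis: 72 mm from the case's origin along the case's +x, 90 mm high. The axis is parallel to the case's y. Fixed on the case.
- cover_edge (a point): Middle of the cover's free edge (the tab), 152 mm from its hinge axis; shut, it lies just past the case's -x wall.
- block_0: Tissue cassette, light blue, 28x46x14 mm, loose on the case's inner floor beneath the flap; to be left alone. Origin: centre of its underside.
- block_1: Tissue cassette, pink, 28x46x14 mm, loose on the case's inner floor beneath the flap; to be left alone. Origin: centre of its underside.
- block_2: Tissue cassette, green, 28x46x14 mm, loose on the case's inner floor beneath the flap; to be left alone. Origin: centre of its underside.
- block_3: Tissue cassette, yellow, 28x46x14 mm, loose on the case's inner floor beneath the flap; to be left alone. Origin: centre of its underside.
- jar: Red staining jar with a black lid, 62x62x96 mm, loose, upright, standing to the right of the case; bystander. Origin: centre of its underside.
- bottle: White dropper bottle with a blue collar, 36x35x98 mm, loose, upright, standing to the right of the case; bystander. Origin: centre of its underside.
- loupe: Black loupe, 44 mm wide, 40 mm high, loose, standing beyond the case on the left; bystander. Origin: centre of its underside.
Things that resemble listed ones, but are neither listed nor needed, are in the scene too. There is more than one size of the case; the one meant has the size given above.

How it is judged (in metres and radians):
On the way, in this order (a step that is already met when the one before it is completed fails the run):
1. the flap is folded fully down while the cover still stands open (value of joint flap below 0.08 rad and value of joint cover above 1 rad), for 0.2 s.
2. the cover is fully shut over the folded flap (value of joint cover below 0.06 rad and value of joint flap below 0.08 rad), for 0.2 s.
At the end, for the whole second after the job is handed in: The flap is down (under 0.08 rad) and the cover shut over it (under 0.06 rad) and at rest; all four cassettes lie in the case on its inner floor (undersides within 10 mm of it and within 20 mm of where they lay); jar, bottle and loupe within 20 mm of where they stood (all of step 2 and velocity of joint cover below 0.05 rad/s and z of block_0 in the frame of case between 0.045 and 0.065 m and z of block_1 in the frame of case between 0.045 and 0.065 m and z of block_2 in the frame of case between 0.045 and 0.065 m and z of block_3 in the frame of case between 0.045 and 0.065 m and distance of each of jar, bottle, loupe, block_0, block_1, block_2, block_3 from where it was at the start of the episode below 0.02 m); the robot touches nothing.
It fails at once if the cover is swung over while the flap still stands up (value of joint cover below 0.9 rad and value of joint flap above 0.3 rad).
It fails at once if a cassette is lifted or taken out of the case (z of any of block_0, block_1, block_2, block_3 in the frame of case above 0.08 m).
It fails at once if a cassette is pushed about in the case (more than 20 mm) (distance of any of block_0, block_1, block_2, block_3 from where it was at the start of the episode above 0.02 m).
It fails at once if the jar, bottle or loupe is lifted, tipped or shifted by more than 20 mm (distance of any of jar, bottle, loupe from where it was at the start of the episode above 0.02 m or height (world z) of any of jar, bottle, loupe above 0.015 m or angle between any of jar, bottle, loupe's own z axis and vertical above 0.3 rad).
It also fails if it takes over 51 s, if anything falls off the work surface, if the arm or the gripper's body presses on something with over 40 N, if the wrist force passes 120 N, or if a joint passes its speed limit or range.

### The arm

A 6-joint arm with a two-finger parallel gripper is mounted at the origin on the work surface; the furniture and walls round the work are solid. World frame = base frame: x ahead of the robot, y to its left, z up, the work surface at z = 0. Lengths are in mm, angles in rad, forces in N, time in s.
With the tool pointing down it reaches from about 350 to 975 mm from the base axis. Payload 4.9 kg.
Tool frame: the origin (TCP) lies between the finger pads; the fingertips stand 19 mm ahead of it and the grasp point (between the pads) is the TCP (bot.tip_reach is the z of the fingertips in the tool frame, in mm); z points along the fingers, y is the line along which they close (so a half turn about z gives the same grasp; the last joint's range is limited). The gripper opens to 85 mm and grips with 20 to 120 N. Pads are 22 mm wide; open, the fingers measure 114 mm over their backs; the gripper's body (76 mm by 85 mm) begins 54 mm behind the grasp point. The pads swing forward as they close: fully open they stand 13 mm farther back than shut.
Start: joints at [1.08, 0.053, 1.613, -0, 1.476, -0.119], TCP at [227.047, 582.281, 250.304] pointing down, gripper open.
Joint ranges: [-3.01, 3.01], [-1.01, 2.22], [0.06, 2.58], [-1.02, 4.17], [0.09, 2.62], [-3.14, 3.14]. Speed limits (rad/s): [2.57, 2.57, 3.14, 3.14, 3.14, 3.14].

### API

Orientations are given as a unit quaternion [w, x, y, z].
In Python, from plant import bot gives the robot as it stands.
- The arm moves only by the tool arm_command, never from a script. Its argument "increments" is a list of rows, each a list of 3 entries, a list of its own where there are three numbers: the shift along the world's x, y, z in mm, then the turn, a rotation vector about the world's x, y, z in degrees, then the opening, from -1 (shut) to 1 (fully open). In form: [[[dx, dy, dz], [wx, wy, wz], hand], ...]. A call has 1 to 8 rows; each row is the pose to reach, as a shift and turn from the pose commanded when the call began; what a row does not reach only later rows make up. A row lasts 1/12 s, in which the tool goes at most 41.7 mm and 7.16 degrees, less where a joint would pass 70% of its speed; a pose out of reach is approached as far as the arm can. A call with a gripper value outside its range is refused whole. The fingers move at their own pace and stop on an object; the grip force is fixed at half the most. Time passes only in rows, so rows that repeat a pose let the fingers close. It gives the time, the measured TCP pose, the force, the opening and the grip force at its end, in the units of the state.
- bot.sense(): the state, without advancing time (a new reading comes with each control period).
- bot.get_image(name): name is "scene" or "side" or "wrist"; returns (picture, depth): 480x640x3 uint8, red, green, blue; 480x640 float32, mm along the optical axis (not along the pixel's ray), 0 where there is no reading.
- bot.calibration(name): a dict with "fx", "fy", "cx", "cy" (pixels), "k1" (the pictures are not rectified: a ray, as slopes to the right and down, at radius r is drawn at 1 + k1 r^2 times it, then the intrinsics apply), "T" (4x4, takes a point from camera to world coordinates). Camera axes: x right, y up, looking along -z (the intrinsics and any distortion apply to the point x, -y, -z); pixel columns grow to the right and rows downward; lengths in mm; the calibration is good to about 2 mm. A picture is of the moment at which its call begins: read the wrist's pose just before it. calibration takes no time and is no camera call; for the wrist camera it gives the pose at the moment of the call.
- bot.job_done(): hands the job in; it is judged then, once.
The state is a dict: "clock": time; "joint_positions": joint angles; "joint_vel": joint speeds; "joint_efforts": joint torques, N m; "ee_pos": TCP position; "eef_rot": TCP orientation; "ft_force": force on the tool from outside, world axes, zero at the start; "wrist_torque": the same for the moment, N m; "opening": finger opening in mm; "grasp_force": force on a finger pad.
Only numpy, scipy, OpenCV 4.12 (cv2) and the standard library are available. Lean on these libraries where they do the work, as an engineer would, in place of code of your own. Each camera call takes 0.05 s, during which the arm holds its last target. There are 200 camera calls.

## Working session

There is one attempt and no reset: what is moved stays moved. The work goes in short steps, Python scripts to look and compute and a tool call to move; the robot and the scene stay as the last step left them, time stands still between calls to the robot, and variables do not carry over. Pictures are saved under pics/ and viewed, at most 10 in all, crops included, and the job is handed in when it is done.

Besides the shell and the picture viewer there is one more tool, called as name(argument=value, ...), one argument or row to a line, values as JSON. arm_command: Moves the arm, as the interface text tells. Its arguments: {"type":"object","properties":{"increments":{"type":"array","items":{"type":"array"}}},"required":["increments"]}

```bash
mkdir -p pics; cat > h.py <<'E'
import numpy as np, cv2
from plant import bot
def pts(name, depth):
    c=bot.calibration(name); h,w=depth.shape
    K=np.array([[c['fx'],0,c['cx']],[0,c['fy'],c['cy']],[0,0,1]]);v,u=np.mgrid[:h,:w]
    p=np.stack([u,v],-1).reshape(-1,1,2).astype(np.float32)
    n=cv2.undistortPoints(p,K,np.array([c['k1'],0,0,0.])).reshape(h,w,2)
    P=np.stack([n[...,0]*depth,-n[...,1]*depth,-depth,np.ones_like(depth)],-1)@np.array(c['T']).T
    P=P[...,:3]; P[depth==0]=np.nan
    return P
def snap(name,tag):
    c=bot.get_image(name); im,d=c
    cv2.imwrite(f'pics/{tag}.png',im[...,::-1]); P=pts(name,d); np.savez(f'{tag}.npz',im=im,P=P); return im,P
E
python3 - <<'E'
from h import *
a,_=snap('scene','s0'); b,_=snap('side','d0')
cv2.imwrite('pics/both0.png',cv2.resize(np.hstack([a,b])[...,::-1],(800,300)))
print(bot.sense()['eef_rot'],bot.sense()['opening'])
for n in('scene','side'): print(n,np.array(bot.calibration(n)['T'])[:3,3])
E
```

```text
[-2.91671062e-04  1.84833954e-01  9.82769295e-01 -9.14480401e-04] 85.35409884237775
scene [  26.19433826  295.0885673  1354.49627237]
side [ 725.5680824   829.78067302 1563.82615132]
```

View pics/s0.png

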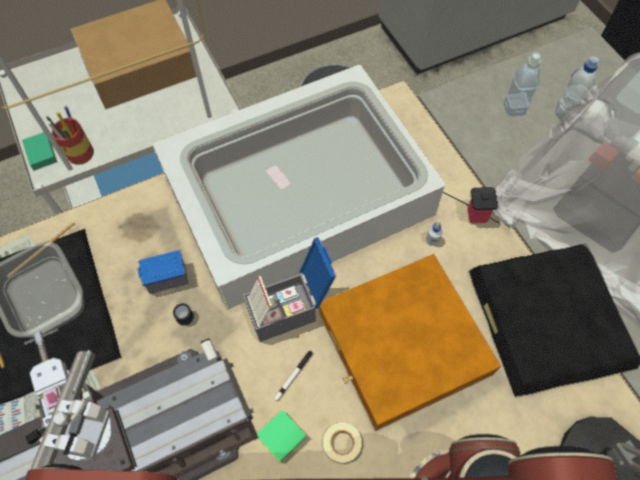

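View pics/d0.png

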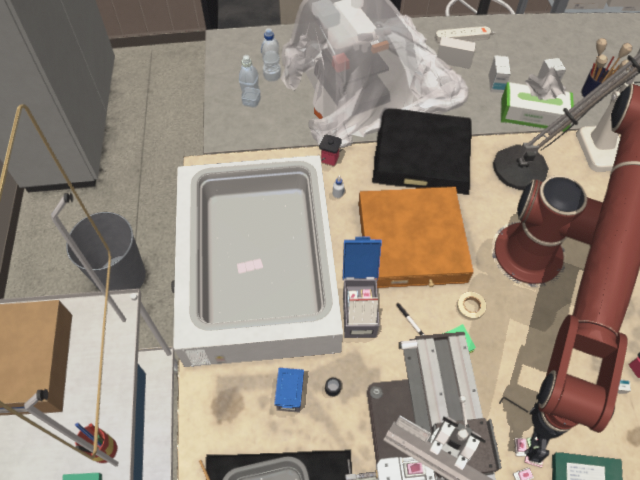

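The scene view shows the grey case at about (285,312), with the white flap at its left (260,297) and the blue open cover at its right (320,272). The sink is just behind it and the orange box is to the right. The side view has the case at (362,305), cover (361,258), jar (330,148), bottle (338,187) and loupe (333,386).

```bash
python3 - <<'E'
from h import *
for tag,(x0,y0,x1,y1) in (('s0',(235,230,345,350)),('d0',(335,225,390,345))):
    z=np.load(tag+'.npz'); im=z['im'].astype(int); P=z['P']
    sub=im[y0:y1,x0:x1]; Q=P[y0:y1,x0:x1]
    r,g,b=sub[...,0],sub[...,1],sub[...,2]
    m=(b>r+50)&(b>g+25)
    q=Q[m]; q=q[np.isfinite(q).all(1)]; print(tag,'blue',len(q),np.percentile(q,[2,50,98],axis=0).round())
    c=q.mean(0);U,S,V=np.linalg.svd(q-c,full_matrices=False); print(c.round(1),V.round(3),(S/len(q)**.5).round(1))
    # extreme points
    for d in range(3): print(q[q[:,d].argmin()].round(),q[q[:,d].argmax()].round())
    fl=Q.reshape(-1,3); 
    hi=(Q[...,2]>95)&~m&(Q[...,2]<260)
    q=Q[hi]; print('hi nonblue',len(q)); 
    if len(q): print(np.percentile(q,[2,50,98],axis=0).round())
    rim=(abs(Q[...,2]-90)<5)&~m; q=Q[rim]; print('rim',len(q),np.percentile(q,[2,50,98],axis=0).round())
    cv2.imwrite(f'pics/{tag}c.png',cv2.resize(z['im'][y0:y1,x0:x1,::-1],None,fx=5 if tag=='s0' else 5,fy=5,interpolation=2))
# landmarks
P=np.load('s0.npz')['P']
for n,u,v in(('sinkrim',300,262),('sinkrim2',230,290),('sinkL',200,200),('orange',400,330),('orangeL',325,310),('orangeF',380,415),('black',550,310),('clamp',200,400),('clampEnd',209,347),('bluebox',160,268),('loupe',183,310),('bottle',434,230),('jar',482,196)): print(n,P[v,u].round())
c=cv2.hconcat([cv2.resize(cv2.imread('pics/s0c.png'),(400,436)),cv2.resize(cv2.imread('pics/d0c.png'),(200,436))]); cv2.imwrite('pics/crop.png',c)
E
```

```text
s0 blue 1236 [[487.  41. 101.]
 [535.  62. 174.]
 [583.  84. 235.]]
[535.5  62.6 173.4] [[-0.112 -0.249  0.962]
 [ 0.987 -0.139  0.079]
 [ 0.114  0.958  0.262]] [43.3 28.8  4.2]
[485.  64. 211.] [612.   5.  93.]
[611.  -8.  24.] [491.  90. 100.]
[611.  -8.  24.] [513.  45. 240.]
hi nonblue 3340
[[501. -28.  97.]
 [611. 134. 148.]
 [646. 221. 174.]]
rim 630 [[495. -23.  85.]
 [565. 143.  90.]
 [611. 229.  95.]]
d0 blue 1357 [[492.  41.  96.]
 [537.  60. 166.]
 [583.  82. 234.]]
[537.2  60.9 165.3] [[ 0.003  0.268 -0.963]
 [-0.998  0.065  0.015]
 [ 0.067  0.961  0.268]] [42.5 26.9  3.1]
[489.  49. 220.] [586.  80. 128.]
[538.  37. 232.] [497.  86.  94.]
[526.  79.  86.] [537.  42. 241.]
hi nonblue 1143
[[489.  39.  96.]
 [563. 195. 147.]
 [626. 267. 232.]]
rim 329 [[497.  80.  85.]
 [548. 190.  90.]
 [614. 266.  95.]]
sinkrim [611.  73.  87.]
sinkrim2 [607. 245. 108.]
sinkL [829. 224. 152.]
orange [367. -56.  73.]
orangeL [484.  71.  71.]
orangeF [224.  72.  73.]
black [ 261. -393.   53.]
clamp [385. 386. 184.]
clampEnd [463. 332. 218.]
bluebox [753. 370.  65.]
loupe [641. 359.  39.]
bottle [ 551. -255.   73.]
jar [ 572. -401.   94.]
```

View pics/crop.png

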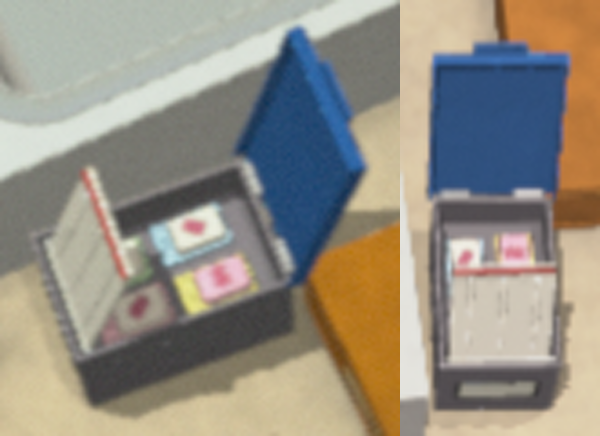

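The crop shows the flap near upright at left with its red edge on top, and the cover leaning back to the right, both unobstructed. I'll measure the flap, its red edge, and the sink wall near the case.

```bash
python3 - <<'E'
from h import *
for tag,(x0,y0,x1,y1) in (('s0',(240,265,280,335)),('d0',(340,285,385,335))):
    z=np.load(tag+'.npz'); im=z['im'].astype(int)[y0:y1,x0:x1]; Q=z['P'][y0:y1,x0:x1]
    r,g,b=im[...,0],im[...,1],im[...,2]
    red=(r>g+50)&(r>b+50)&(Q[...,2]>120); q=Q[red]; print(tag,'red',len(q),np.percentile(q,[5,50,95],axis=0).round())
    w=(r>140)&(r<235)&(abs(r-b)<50)&(Q[...,2]>95)&(Q[...,0]<592)&(Q[...,1]>170)&(Q[...,1]<235); q=Q[w]
    print('white',len(q),np.percentile(q,[2,50,98],axis=0).round())
    c=q.mean(0);V=np.linalg.svd(q-c,full_matrices=False)[2];print(c.round(),V[2].round(3))
P=np.load('s0.npz')['P'].reshape(-1,3); D=np.load('d0.npz')['P'].reshape(-1,3)
for A in(P,D):
  for y in(-20,50,100,150,200,250,300):
    s=A[(abs(A[:,1]-y)<6)&(A[:,2]>125)&(A[:,0]>595)&(A[:,0]<700)]
    if len(s): print(y,s[:,0].min().round(),np.percentile(s[:,2],[50,98]).round(),end=' | ')
  print()
# tall stuff near workspace front-left
s=P[(P[:,0]>380)&(P[:,0]<600)&(P[:,1]>235)&(P[:,1]<420)&(P[:,2]>60)]
print(len(s),[(s[:,0][s[:,1]<y].max().round(),s[:,2][s[:,1]<y].max().round()) for y in (260,280,300,320,340,360) if (s[:,1]<y).any()])
E
```

```text
s0 red 39 [[515. 184. 165.]
 [545. 186. 169.]
 [577. 189. 173.]]
white 487 [[510. 181.  97.]
 [545. 199. 133.]
 [583. 215. 170.]]
[545. 199. 133.] [0.07  0.924 0.376]
d0 red 35 [[516. 180. 162.]
 [556. 184. 168.]
 [578. 186. 172.]]
white 609 [[512. 178.  97.]
 [548. 196. 133.]
 [583. 213. 170.]]
[548. 196. 132.] [0.081 0.923 0.377]
-20 608.0 [151. 157.] | 50 607.0 [152. 158.] | 100 607.0 [150. 157.] | 150 606.0 [151. 158.] | 200 606.0 [150. 158.] | 250 605.0 [149. 155.] | 
-20 612.0 [152. 157.] | 50 611.0 [151. 160.] | 100 611.0 [152. 160.] | 150 611.0 [151. 158.] | 200 609.0 [152. 159.] | 250 609.0 [149. 156.] | 
2675 [(np.float64(452.0), np.float64(210.0)), (np.float64(483.0), np.float64(223.0)), (np.float64(484.0), np.float64(223.0))]
```

arm_command(
  increments=[
    [[0, 0, 40], [0, 0, 6], -1],
    [[20, -25, 70], [0, 0, 12], -1],
    [[50, -54, 80], [0, 0, 16.6], -1],
    [[78, -84, 80], [0, 0, 16.6], -1],
    [[106, -114, 80], [0, 0, 16.6], -1],
    [[134, -144, 80], [0, 0, 16.6], -1],
    [[162, -174, 80], [0, 0, 16.6], -1],
    [[190, -204, 80], [0, 0, 16.6], -1],
  ],
)

```text
clock: 0.77
ee_pos: [417.8, 376.5, 329.9]
eef_rot: [-0.0, 0.041, 0.999, -0.0]
ft_force: [-0.2, 0.3, -0.1]
opening: -0.2
grasp_force: 0.0
```

arm_command(
  increments=[
    [[28, -30, 0], [0, 0, 0], -1],
    [[56, -60, 0], [0, 0, 0], -1],
    [[84, -90, 0], [0, 0, 0], -1],
    [[112, -120, 0], [0, 0, 0], -1],
    [[129, -142, 0], [0, 0, 0], -1],
    [[129, -142, -40], [0, 0, 0], -1],
    [[129, -142, -40], [0, 0, 0], -1],
  ],
)

```text
clock: 1.35
ee_pos: [543.9, 233.7, 282.3]
eef_rot: [-0.006, 0.043, 0.999, -0.002]
ft_force: [-0.9, 0.5, -3.5]
opening: 0.0
grasp_force: 0.0
```

arm_command(
  increments=[
    [[0, 0, -40], [0, 0, 0], -1],
    [[0, 0, -80], [0, 0, 0], -1],
    [[0, 0, -115], [0, 0, 0], -1],
    [[0, -15, -121], [0, 0, 0], -1],
    [[0, -25, -121], [0, 0, 0], -1],
    [[0, -33, -121], [0, 0, 0], -1],
  ],
)

```text
clock: 1.85
ee_pos: [546.5, 202.6, 170.8]
eef_rot: [0.001, 0.041, 0.999, -0.0]
ft_force: [1.4, 0.2, 0.5]
opening: 0.2
grasp_force: 0.0
```

arm_command(
  increments=[
    [[0, -10, -3], [0, 0, 0], -1],
    [[0, -20, -10], [0, 0, 0], -1],
    [[-1, -30, -18], [0, 0, 0], -1],
    [[-1, -40, -28], [0, 0, 0], -1],
    [[-2, -47, -37], [0, 0, 0], -1],
    [[-2, -53, -45], [0, 0, 0], -1],
  ],
)

```text
clock: 2.35
ee_pos: [543.4, 149.2, 122.9]
eef_rot: [-0.001, 0.041, 0.999, -0.0]
ft_force: [0.1, -0.5, 0.4]
opening: 0.1
grasp_force: 0.2
```

arm_command(
  increments=[
    [[0, -3, -6], [0, 0, 0], -1],
    [[0, -5, -12], [0, 0, 0], -1],
    [[0, -7, -18], [0, 0, 0], -1],
    [[0, -7, -21], [0, 0, 0], -1],
    [[0, -7, -21], [0, 0, 0], -1],
  ],
)

```text
clock: 2.77
ee_pos: [543.5, 143.3, 102.2]
eef_rot: [-0.001, 0.041, 0.999, -0.0]
ft_force: [0.2, 0.2, -0.3]
opening: -0.0
grasp_force: 0.0
```

arm_command(
  increments=[
    [[0, 0, -1], [0, 0, 0], -1],
    [[0, 0, -2], [0, 0, 0], -1],
    [[0, 0, -2], [0, 0, 0], -1],
  ],
)

```text
clock: 3.02
ee_pos: [544.2, 143.5, 101.5]
eef_rot: [0.0, 0.041, 0.999, 0.0]
ft_force: [0.3, 0.3, 0.7]
opening: -0.1
grasp_force: 0.0
```

arm_command(
  increments=[
    [[0, 0, -1], [0, 0, 0], -1],
    [[0, 0, -2], [0, 0, 0], -1],
    [[0, 0, -2], [0, 0, 0], -1],
  ],
)

```text
clock: 3.27
ee_pos: [544.5, 143.5, 100.9]
eef_rot: [0.0, 0.041, 0.999, 0.0]
ft_force: [-2.6, -0.2, 6.8]
opening: 0.0
grasp_force: 3.3
```

```bash
python3 - <<'E'
from h import *
a,P=snap('side','d1')
cv2.imwrite('pics/d1c.png',cv2.resize(a[210:360,310:430,::-1],(480,600),interpolation=2))
Q=P[285:345,335:385]; im=a.astype(int)[285:345,335:385]; r,g,b=im[...,0],im[...,1],im[...,2]
red=(r>g+50)&(r>b+50); print(red.sum(),np.nanmedian(Q[red],axis=0))
print(bot.sense()['ft_force'],bot.sense()['ee_pos'])
E
```

```text
15 [558.84975828 119.40120857  82.08830873]
[-3.51083728  0.11937364  6.46165092] [544.45873812 143.48167985 100.83999076]
```

View pics/d1c.png

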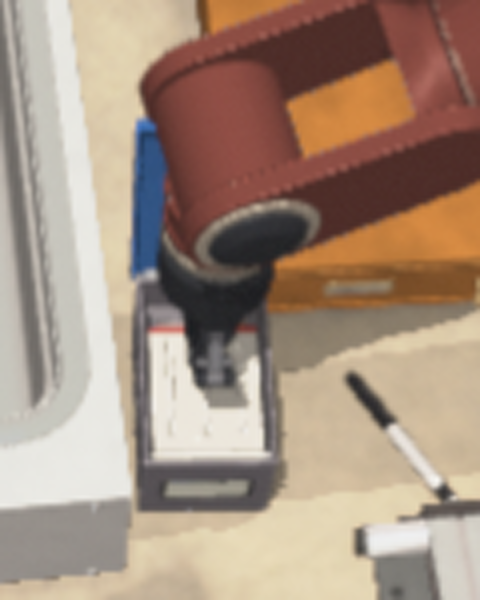

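arm_command(
  increments=[
    [[0, 0, -1], [0, 0, 0], -1],
    [[0, 0, -1], [0, 0, 0], -1],
    [[0, 0, -1], [0, 0, 0], -1],
    [[0, 0, 20], [0, 0, 0], -1],
    [[0, 0, 60], [0, 0, 0], -1],
    [[0, 0, 100], [0, 0, 0], -1],
    [[0, 0, 140], [0, 0, 0], -1],
    [[0, 0, 180], [0, 0, 0], -1],
  ],
)

```text
clock: 3.98
ee_pos: [543.6, 143.3, 281.2]
eef_rot: [0.0, 0.041, 0.999, 0.0]
ft_force: [1.6, -0.0, 0.1]
opening: 0.1
grasp_force: 0.0
```

arm_command(
  increments=[
    [[0, 0, 30], [0, 0, 0], -1],
    [[0, 0, 50], [0, 0, 0], -1],
    [[-2, -35, 50], [0, 0, 0], -1],
    [[-5, -70, 50], [0, 0, 0], -1],
    [[-8, -110, 50], [0, 0, 0], -1],
    [[-12, -143, 50], [0, 0, 0], -1],
    [[-12, -143, 50], [0, 0, 0], -1],
  ],
)

```text
clock: 4.57
ee_pos: [531.6, -4.3, 329.5]
eef_rot: [0.0, 0.044, 0.999, -0.001]
ft_force: [-0.5, -0.0, 0.1]
opening: 0.2
grasp_force: 0.0
```

```bash
python3 - <<'E'
from h import *
s=bot.sense(); print(s['clock'],s['ee_pos'],s['joint_positions'])
out=[]
for n,(x0,y0,x1,y1) in (('scene',(230,220,350,350)),('side',(320,215,395,345))):
    a,P=snap(n,n+'2'); out.append(cv2.resize(a[y0:y1,x0:x1,::-1],(400,500),interpolation=2))
    Q=P[y0:y1,x0:x1]; im=a.astype(int)[y0:y1,x0:x1]; r,g,b=im[...,0],im[...,1],im[...,2]
    q=Q[(b>r+50)&(b>g+25)&(Q[...,2]>95)]
    if len(q)>30:
        c=q.mean(0); print(len(q),c.round(),np.linalg.svd(q-c,full_matrices=False)[2][2].round(3),q.min(0).round(),q.max(0).round())
    w=(r>150)&(abs(r-b)<50)&(Q[...,0]<585)&(Q[...,0]>505)&(Q[...,1]>115)&(Q[...,1]<215); print('flap z',np.percentile(Q[w],[5,50,95],axis=0)[:,2])
cv2.imwrite('pics/c2.png',np.hstack(out))
E
```

```text
4.5667 [531.55328841  -4.32061663 329.4591892 ] [-0.14696753 -0.20690506  1.728107   -0.00243629  1.61978579 -1.63010245]
1257 [536.  63. 173.] [-0.1   -0.958 -0.268] [486.   6.  95.] [610.  93. 237.]
flap z [75.41142886 81.95342124 86.56215859]
1329 [537.  60. 166.] [0.074 0.961 0.268] [489.  33.  95.] [586.  88. 240.]
flap z [76.74154033 82.54345893 88.2228514 ]
```

View pics/c2.png

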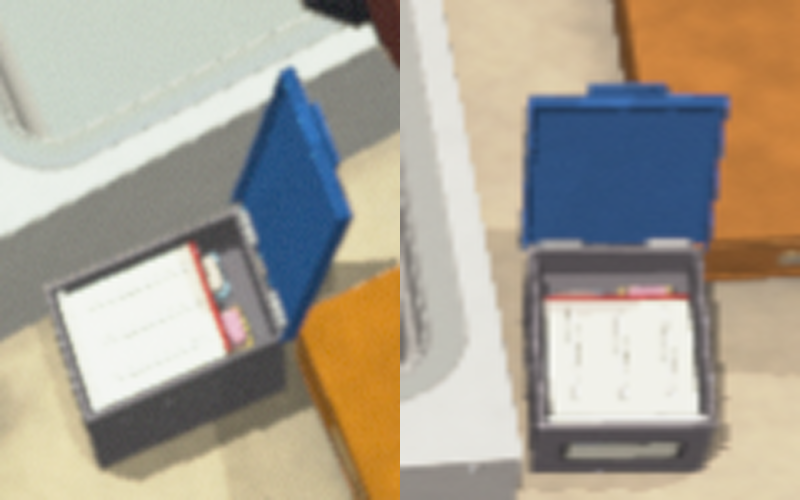

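The picture shows the flap lying flat with its red edge down, and the cover still open and unmoved. Next I go down behind the cover and push it.

arm_command(
  increments=[
    [[0, 0, -40], [0, 0, 0], -1],
    [[0, 0, -80], [0, 0, 0], -1],
    [[0, 0, -108], [0, 0, 0], -1],
    [[1, 10, -108], [0, 0, 0], -1],
    [[2, 24, -108], [0, 0, 0], -1],
    [[3, 38, -108], [0, 0, 0], -1],
    [[4, 50, -108], [0, 0, 0], -1],
  ],
)

```text
clock: 5.25
ee_pos: [536.9, 52.2, 223.5]
eef_rot: [0.001, 0.04, 0.999, -0.0]
ft_force: [0.0, -2.5, 1.1]
opening: 0.5
grasp_force: 0.8
```

arm_command(
  increments=[
    [[1, 14, 0], [0, 0, 0], -1],
    [[2, 28, 0], [0, 0, 0], -1],
    [[3, 42, 0], [0, 0, 0], -1],
    [[4, 57, -4], [0, 0, 0], -1],
    [[4, 57, -4], [0, 0, 0], -1],
  ],
)

```text
clock: 5.67
ee_pos: [540.4, 110.5, 218.6]
eef_rot: [0.001, 0.039, 0.999, 0.001]
ft_force: [-0.9, -0.3, -0.1]
opening: 0.0
grasp_force: 0.0
```

arm_command(
  increments=[
    [[1, 15, -7], [0, 0, 0], -1],
    [[2, 30, -16], [0, 0, 0], -1],
    [[3, 43, -28], [0, 0, 0], -1],
    [[4, 54, -40], [0, 0, 0], -1],
    [[5, 63, -55], [0, 0, 0], -1],
    [[5, 70, -70], [0, 0, 0], -1],
    [[5, 75, -82], [0, 0, 0], -1],
    [[6, 77, -91], [0, 0, 0], -1],
  ],
)

```text
clock: 6.33
ee_pos: [545.1, 185.0, 124.3]
eef_rot: [-0.001, 0.041, 0.999, -0.0]
ft_force: [-1.8, -0.9, 0.5]
opening: 0.2
grasp_force: 0.5
```

arm_command(
  increments=[
    [[0, 0, -5], [0, 0, 0], -1],
    [[0, 0, -9], [0, 0, 0], -1],
    [[0, 0, -12], [0, 0, 0], -1],
    [[0, 0, -13], [0, 0, 0], -1],
    [[0, 0, -13], [0, 0, 0], -1],
  ],
)

```text
clock: 6.75
ee_pos: [546.4, 184.1, 114.0]
eef_rot: [0.0, 0.041, 0.999, 0.0]
ft_force: [-1.2, 0.4, 1.1]
opening: 0.0
grasp_force: 0.7
```

arm_command(
  increments=[
    [[0, 0, -1], [0, 0, 0], -1],
    [[0, 0, -2], [0, 0, 0], -1],
    [[0, 0, -3], [0, 0, 0], -1],
    [[0, 0, -3], [0, 0, 0], -1],
    [[0, 0, -3], [0, 0, 0], -1],
  ],
)

```text
clock: 7.17
ee_pos: [546.6, 184.1, 113.7]
eef_rot: [0.0, 0.041, 0.999, -0.0]
ft_force: [-7.8, -2.0, 15.5]
opening: -0.0
grasp_force: 7.6
```

Pressing against the stop at 15 N. I'll hold briefly, then lift off and check.

arm_command(
  increments=[
    [[0, 0, -1], [0, 0, 0], -1],
    [[0, 0, -1], [0, 0, 0], -1],
    [[0, 0, -1], [0, 0, 0], -1],
    [[0, 0, 10], [0, 0, 0], -1],
    [[0, 0, 40], [0, 0, 0], -1],
    [[0, 0, 80], [0, 0, 0], -1],
    [[0, 0, 120], [0, 0, 0], -1],
    [[0, 0, 160], [0, 0, 0], -1],
  ],
)

```text
clock: 7.83
ee_pos: [545.8, 183.9, 272.0]
eef_rot: [0.0, 0.041, 0.999, -0.0]
ft_force: [0.7, -1.2, -0.4]
opening: 0.6
grasp_force: 0.0
```

arm_command(
  increments=[
    [[0, 0, 40], [0, 0, 0], -1],
    [[0, -40, 60], [0, 0, 0], -1],
    [[-35, -60, 60], [0, 0, 0], -1],
    [[-70, -80, 60], [0, 0, 0], -1],
    [[-105, -100, 60], [0, 0, 0], -1],
    [[-140, -120, 60], [0, 0, 0], -1],
    [[-140, -120, 60], [0, 0, 0], -1],
  ],
)

```text
clock: 8.42
ee_pos: [402.0, 62.3, 330.7]
eef_rot: [0.001, 0.042, 0.999, -0.001]
ft_force: [1.3, 0.5, -0.4]
opening: 0.1
grasp_force: 0.0
```

```bash
python3 - <<'E'
from h import *
a,P=snap('side','d3'); out=cv2.resize(a[130:420,270:400,::-1],(270,600)); b,R=snap('scene','s3'); out2=cv2.resize(b[180:360,150:510,::-1],(520,600*180//360*520//300//1 if 0 else 260))
cv2.imwrite('pics/c3.png',np.hstack([out,np.vstack([out2,np.zeros((340,520,3),np.uint8)])]))
for a,P,(x0,y0,x1,y1) in((a,P,(330,260,395,345)),(b,R,(235,250,345,350))):
    Q=P[y0:y1,x0:x1]; im=a.astype(int)[y0:y1,x0:x1]; r,g,b_=im[...,0],im[...,1],im[...,2]
    q=Q[(b_>r+50)&(b_>g+25)&(Q[...,2]>88)]; print(len(q))
    if len(q)>50:
        A=np.c_[q[:,:2],np.ones(len(q))]; co=np.linalg.lstsq(A,q[:,2],rcond=None)[0]; print(co.round(4),np.median(q,axis=0).round(1),q[:,1].min(),q[:,1].max())
E
```

```text
1746
[-1.10000e-03 -3.70000e-03  9.70176e+01] [545.6 161.1  95.8] 79.7174990221697 237.01382401654155
2741
[-3.00000e-04 -2.30000e-03  9.57626e+01] [541.7 159.5  95.2] 81.19726843972595 237.69229483209222
```

View pics/c3.png

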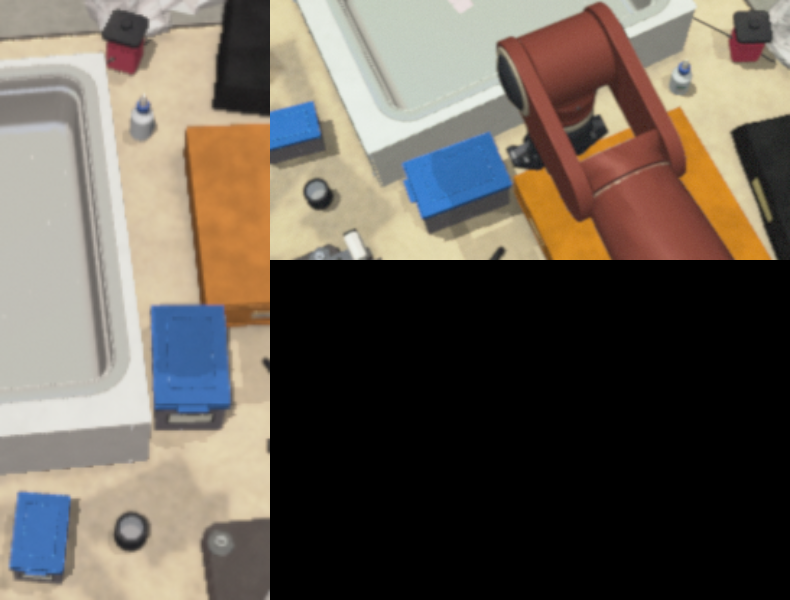

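The pictures show the cover flat and shut at 95 mm, with a slope below 0.004. The jar, bottle and loupe stand as before, and the arm is clear.

```bash
python3 -c "
from plant import bot
print(bot.job_done())"
```

```text
the job is handed in; nothing more can be done
None
```

The job is handed in: the flap is folded fully down and the cover is shut flat over it, the jar, bottle and loupe look unmoved, and the cassettes are now out of sight under the cover, so I couldn't check them; the hand-in returned no verdict.

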